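# Shut the spectrophotometer and press its green start key

### The arm

A 7-joint arm with a two-finger parallel gripper is mounted at the origin on the work surface. World frame = base frame: x ahead of the robot, y to its left, z up, the work surface at z = 0. Lengths are in m, angles in rad, forces in N, time in s.
With the tool pointing down it reaches from about 0.35 to 0.9 m from the base axis. Payload 19.9 kg.
Tool frame: the origin (TCP) lies on the centre line of the jaws, within the pads' length; the fingertips stand bot.tips_ahead ahead of it and the grasp point (between the pads) lies 3 mm ahead of it (bot.tips_ahead is the distance from the TCP to the fingertips, in m); x points along the fingers, y is the direction in which the jaws open and shut, and the axes are right-handed (so a half turn about x gives the same grasp; the last joint's range is limited). The gripper opens to 85 mm and grips with 20 to 120 N. Pads are 22 mm wide; open, the fingers measure 114 mm over their backs; the gripper's body (76 mm by 85 mm) begins 54 mm behind the grasp point. The pads swing forward as they close: fully open they stand 13 mm farther back than shut.
Start: joints at [-1.167, 0.417, -0.01, 1.614, 0.005, 1.111, -0.053], TCP at [0.269, 0.564, 0.226] pointing down, gripper open.
Joint ranges: [-2.81, 2.81], [-0.39, 2.02], [-1.27, 1.25], [0.06, 2.57], [-1.19, 4.33], [0.19, 2], [-2.82, 2.82]. Speed limits (rad/s): [1.89, 1.89, 2.39, 2.39, 3.01, 3.01, 3.01].

### API

Orientations are given as [roll, pitch, yaw] about the fixed x, y, z axes, in that order (R = Rz(yaw) Ry(pitch) Rx(roll)).
In Python, from plant import bot gives the robot as it stands.
- The arm moves only by the tool apply_moves, never from a script. Its arguments are lists of equal length, an entry for each row: "offset": the shift along the world's x, y, z in units of 25 mm (1.0 is 25 mm), a list of three; "turn": the turn, a rotation vector about the world's x, y, z in units of 6 degrees (1.0 is 6 degrees), a list of three; "claw": the opening, from -1 (shut) to 1 (fully open). A call has 1 to 12 rows; each row shifts and turns the commanded pose from where the row before left it; what a row does not reach is not made up. A row lasts 1/8 s, in which the tool goes at most 62.5 mm and 10.7 degrees, less where a joint would pass 70% of its speed; a pose out of reach is approached as far as the arm can. A call is refused whole if a number of a shift passes 1 or a number of a turn 1, either way. A call with a gripper value outside its range is refused whole. The fingers move at their own pace and stop on an object; "squeeze" is the grip in N (left out, the last holds). Time passes only in rows, so rows that do not move let the fingers close. It gives the time, the measured TCP pose, the force and the opening at its end, in the units of the state.
- bot.observe(): the state, without advancing time (a new reading comes with each control period).
- bot.get_image(name): name is "scene" or "top" or "wrist"; returns a dict with "pixels" (384x512x3 uint8, red, green, blue), "fx", "fy", "cx", "cy" (pixels), "pose" (4x4, takes a point from camera to world coordinates). Camera axes: x right, y up, looking along -z (the intrinsics and any distortion apply to the point x, -y, -z); pixel columns grow to the right and rows downward; lengths in m; the calibration is good to about 2 mm. A picture is of the moment at which its call begins. There is no depth.
- bot.sign_off(): hands the job in, once; it reports no verdict.
The state is a dict: "clock": time; "q": joint angles; "dq": joint speeds; "joint_torque": joint torques, N m; "position": TCP position; "ee_rot": TCP orientation; "ft_force": force on the tool from outside, world axes, zero at the start; "ft_torque": the same for the moment, N m; "width": opening from 0.0 (shut) to 1.0 (fully open).
Only numpy, scipy, OpenCV 4.12 (cv2) and the standard library are available. Lean on these libraries where they do the work, as an engineer would, in place of code of your own. Each camera call takes 0.05 s, during which the arm holds its last target.

### The job

Start a measurement: with the fingertips push the spectrophotometer's open lid gently down until it is fully shut, then press the green key on its panel gently all the way in, let it spring back and withdraw. Do not press any other key, and do not move the bottle, the flask or the small case; nothing is to be grasped or lifted.

Things in the scene. Friction and masses are not known exactly. Their poses are not given: they have to be found in the camera images.
- instrument: Pale green spectrophotometer, fixed. 280 mm deep (its x; front edge, robot side, at x = -140), 360 wide (its y, + to the left), flat deck 120 mm above the bench. Origin: centre of underside. On the deck: dark panel with four keys at right front, screen block (75 x 125 mm, 11 mm high, centre x = 70, y = -100) at right rear, lidded sample well at left.
- lid (a joint): Hinge angle of the sample-well lid in rad: 0 = fully shut, flat on the deck, on a springy seal (gives 1 to 3 mm); starts at 0.5 to 1.0. A stiff hinge (0.22 N m) holds it at any angle, so it must be pushed all the way down. Straight down 60 mm from the hinge this takes 2 to 6 N. Over 40 N on lid, deck or keys, or closing at over 5 rad/s, is too rough.
- lid_hinge (a point): On the lid's outer (upper) face over the middle of the hinge. The lid is a pale plate 140 x 140 x 10 mm, hinged along the instrument's y at instrument x = 100, y = 90, z = 120 (mm), its rear side. Moves with the lid: z = normal of the outer face, -x runs along the face to the free edge. The outer face of the open lid looks up and away from the robot.
- lid_edge (a point): Middle of the free (robot-side) edge of the lid's outer face, 140 mm from lid_hinge. 130 mm above the bench when the lid is shut, up to about 245 mm when open.
- key_green: Green START key: the one to press. Mount of the key with its cap; origin on the deck (z = 120 mm) under the centre of the cap. Square cap 24 x 24 mm. The four keys form a 2 x 2 block, 55 mm apart front to back and 60 mm side to side; which colour is where varies.
- key_green_top (a point): Centre of the green key's cap top, 8 mm above the deck when up; moves with the cap.
- key_green_press (a joint): How far the green key is pressed in m: 0 = up, 0.005 = fully down. A spring (about 0.8 N at first, 4.5 N fully down) raises it again; its bottom stop is rigid, so press slowly. It counts as pressed beyond 0.0035.
- key_orange: Orange key: leave alone. Mount of the key with its cap; origin on the deck (z = 120 mm) under the centre of the cap. Square cap 24 x 24 mm. The four keys form a 2 x 2 block, 55 mm apart front to back and 60 mm side to side; which colour is where varies.
- key_orange_top (a point): Centre of the orange key's cap top, 8 mm above the deck when up; moves with the cap.
- key_orange_press (a joint): How far the orange key is pressed in m: 0 = up, 0.005 = fully down. A spring (about 0.8 N at first, 4.5 N fully down) raises it again; its bottom stop is rigid, so press slowly.
- key_white: White key: leave alone. Mount of the key with its cap; origin on the deck (z = 120 mm) under the centre of the cap. Square cap 24 x 24 mm. The four keys form a 2 x 2 block, 55 mm apart front to back and 60 mm side to side; which colour is where varies.
- key_white_top (a point): Centre of the white key's cap top, 8 mm above the deck when up; moves with the cap.
- key_white_press (a joint): How far the white key is pressed in m: 0 = up, 0.005 = fully down. A spring (about 0.8 N at first, 4.5 N fully down) raises it again; its bottom stop is rigid, so press slowly.
- key_grey: Grey key: leave alone. Mount of the key with its cap; origin on the deck (z = 120 mm) under the centre of the cap. Square cap 24 x 24 mm. The four keys form a 2 x 2 block, 55 mm apart front to back and 60 mm side to side; which colour is where varies.
- key_grey_top (a point): Centre of the grey key's cap top, 8 mm above the deck when up; moves with the cap.
- key_grey_press (a joint): How far the grey key is pressed in m: 0 = up, 0.005 = fully down. A spring (about 0.8 N at first, 4.5 N fully down) raises it again; its bottom stop is rigid, so press slowly.
- wash_bottle: White plastic bottle with red cap, loose, 64 mm diameter, 170 mm high, standing on the bench to the right of the instrument. Origin: centre of its underside.
- flask: Empty clear glass flask with slim neck and red stopper, loose, 72 mm diameter at the bulb, 153 mm high, standing on the bench to the left of the instrument. Origin: centre of its underside.
- case: Small dark case with grey lid for cuvettes, loose, 42 x 80 x 26 mm, lying on the deck in front of the lid. Origin: centre of its underside.
Mind the look-alikes: they are no part of the job. What is shaped like the flask but yellow is not meant. Leave any brown look-alike of the wash_bottle alone.

How it is judged:
On the way, in this order (a step that is already met when the one before it is completed fails the run):
1. the lid is pushed fully shut (value of joint lid below 0.04 rad), for 0.1 s.
2. with the lid shut, the green key is pressed in (value of joint lid below 0.04 rad and value of joint key_green_press above 0.0035 m), for 0.05 s.
At the end, for the whole second after the job is handed in: The lid is shut (under 0.04 rad) and the green key has been pressed and is up again (under 1.5 mm); the other keys are up; bottle, flask and case stand at rest within 15 mm of where they were, upright (value of joint lid below 0.04 rad and value of joint each of key_green_press, key_orange_press, key_white_press, key_grey_press below 0.0015 m and not (distance of wash_bottle from where it was at the start of the episode above 0.015 m or angle between wash_bottle's own z axis and vertical above 0.3 rad) and not (distance of flask from where it was at the start of the episode above 0.015 m or angle between flask's own z axis and vertical above 0.3 rad) and not (distance of case from where it was at the start of the episode above 0.015 m or angle between case's own z axis and vertical above 0.3 rad) and linear speed of each of wash_bottle, flask, case below 0.02 m/s); the robot touches nothing.
It fails at once if another key is pressed (2 mm or more) (value of joint any of key_orange_press, key_white_press, key_grey_press above 0.002 m).
It fails at once if the green key is pressed while the lid is open (value of joint key_green_press above 0.002 m and value of joint lid above 0.06 rad).
It fails at once if the bottle, flask or case is moved, lifted or tipped ((distance of wash_bottle from where it was at the start of the episode above 0.015 m or angle between wash_bottle's own z axis and vertical above 0.3 rad) or (distance of flask from where it was at the start of the episode above 0.015 m or angle between flask's own z axis and vertical above 0.3 rad) or (distance of case from where it was at the start of the episode above 0.015 m or angle between case's own z axis and vertical above 0.3 rad)).
It fails at once if the lid is lifted up (beyond 1.15 rad) or slammed (closing faster than 5 rad/s) (value of joint lid above 1.15 rad or velocity of joint lid below -5 rad/s).
It fails at once if the instrument, its lid or a key is pushed hard (over 40 N) (contact force between any of the arm, the fingers and instrument above 40 N or contact force between any of the arm, the fingers and key_green above 40 N or contact force between any of the arm, the fingers and key_orange above 40 N or contact force between any of the arm, the fingers and key_white above 40 N or contact force between any of the arm, the fingers and key_grey above 40 N).
It also fails if it takes over 38 s, if anything falls off the work surface, if the arm or the gripper's body presses on something with over 40 N, if the wrist force passes 120 N, or if a joint passes its speed limit or range.

## Working session

There is one attempt and no reset: what is moved stays moved. The work goes in short steps, Python scripts to look and compute and a tool call to move; the robot and the scene stay as the last step left them, time stands still between calls to the robot, and variables do not carry over. Pictures are saved under pics/ and viewed, and the job is handed in when it is done.

Besides the shell and the picture viewer there is one more tool, called as name(argument=value, ...) on one line, values as JSON. apply_moves: Moves the arm, as the interface text tells. Its arguments: {"type":"object","properties":{"offset":{"type":"array"},"turn":{"type":"array"},"claw":{"type":"array"},"squeeze":{"type":"number"}},"required":["offset","turn","claw"]}

```bash
mkdir -p pics; ls; python3 - <<'E'
from plant import bot
import cv2
print(bot.tips_ahead, bot.observe())
for n in ("scene","top","wrist"):
    im=bot.get_image(n); cv2.imwrite(f"pics/{n}0.png",im["pixels"][:,:,::-1])
    print(n,im["fx"],im["fy"],im["cx"],im["cy"],im["pose"].round(3).tolist(),[k for k in im])
E
```

```text
pics
0.022 {'clock': 0.0, 'q': array([-1.16651248,  0.41801929, -0.01030907,  1.61417696,  0.00467537,
        1.11070596, -0.05297613]), 'dq': array([ 5.51253218e-04,  4.78123616e-05, -6.42830886e-04, -1.28547541e-05,
        4.22729983e-04, -1.49170537e-03,  1.84098042e-03]), 'joint_torque': array([ 3.22035830e-04, -8.64444709e+01,  6.79768492e-01, -4.34897375e+01,
        1.91167271e-02,  7.26800499e-03, -8.94612469e-06]), 'position': array([0.26932336, 0.56359414, 0.22573079]), 'ee_rot': array([-1.51657661,  1.56951084, -1.96233373]), 'ft_force': array([-0.4627416 , -1.0113453 ,  0.24358692]), 'ft_torque': array([-0.01100627,  0.00657194, -0.01292563]), 'width': 0.9978924441023465}
scene 457.3650798251907 457.3650798251907 252.6725878194829 201.6215623065156 [[0.387, -0.543, 0.745, 1.493], [0.922, 0.217, -0.32, -0.405], [0.012, 0.811, 0.585, 0.842], [0.0, 0.0, 0.0, 1.0]] ['pixels', 'fx', 'fy', 'cx', 'cy', 'pose']
top 346.63354007088435 346.63354007088435 247.3061964333272 192.50838552979394 [[-0.018, 0.992, -0.123, 0.473], [-1.0, -0.017, 0.007, 0.022], [0.005, 0.124, 0.992, 0.847], [0.0, 0.0, 0.0, 1.0]] ['pixels', 'fx', 'fy', 'cx', 'cy', 'pose']
wrist 287.4226612317658 287.4226612317658 253.44547014101664 194.9157583410345 [[0.43, -0.856, -0.286, 0.195], [0.903, 0.407, 0.139, 0.6], [-0.002, -0.318, 0.948, 0.373], [0.0, 0.0, 0.0, 1.0]] ['pixels', 'fx', 'fy', 'cx', 'cy', 'pose']
```

View pics/scene0.png

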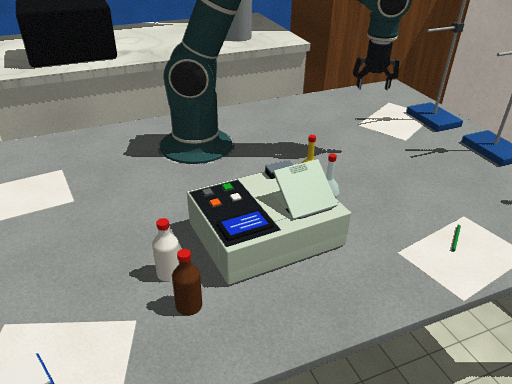

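View pics/top0.png

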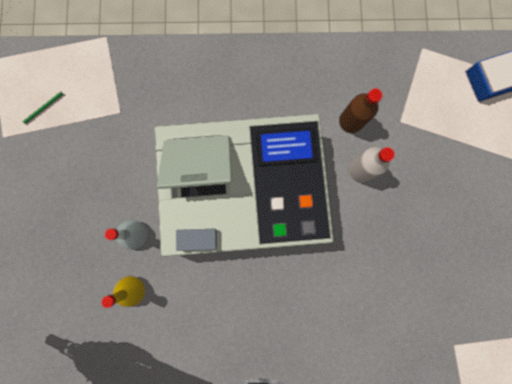

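View pics/wrist0.png

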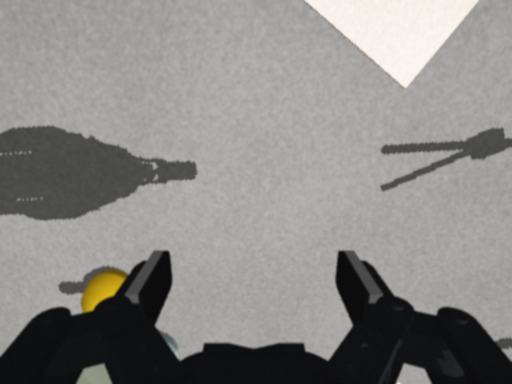

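The top view shows the instrument with the green key at about (279,230), white (277,203), orange (306,201) and grey (308,228). The lid is at about (195,160), the case at (196,239), and the flask at about (135,236), with its yellow twin at (128,291). Next I'll measure the keys and the lid in two views.

```bash
cat > h.py <<'E'
import numpy as np, cv2
from plant import bot
def ray(im,p):
    d=np.array([(p[0]-im["cx"])/im["fx"],-(p[1]-im["cy"])/im["fy"],-1.0])
    T=im["pose"]; d=T[:3,:3]@d; return T[:3,3],d/np.linalg.norm(d)
def plane(im,p,z):
    o,d=ray(im,p); return o+d*(z-o[2])/d[2]
def tri(obs):
    A=np.zeros((3,3));b=np.zeros(3);R=[ray(*x) for x in obs]
    for o,d in R:
        P=np.eye(3)-np.outer(d,d);A+=P;b+=P@o
    x=np.linalg.solve(A,b); return x,[np.linalg.norm((np.eye(3)-np.outer(d,d))@(x-o)) for o,d in R]
def proj(im,X):
    T=im["pose"];c=T[:3,:3].T@(np.asarray(X)-T[:3,3]); return np.array([im["cx"]+im["fx"]*c[0]/-c[2],im["cy"]+im["fy"]*c[1]/c[2]])
def blobs(im,lo,hi,amin=20):
    hsv=cv2.cvtColor(im["pixels"],cv2.COLOR_RGB2HSV);m=cv2.inRange(hsv,lo,hi)
    n,l,s,c=cv2.connectedComponentsWithStats(m); return [(c[i].round(1).tolist(),s[i].tolist()) for i in range(1,n) if s[i,4]>=amin]
E
python3 - <<'E'
from h import *
T=bot.get_image("top");S=bot.get_image("scene")
for n,im in(("top",T),("scene",S)):
    print(n,"green",blobs(im,(50,150,60),(70,255,255)))
    print("orange",blobs(im,(5,180,150),(15,255,255)))
    print("white",blobs(im,(0,0,200),(179,30,255))[:12])
t=T["pixels"][110:260,145:335,::-1]; cv2.imwrite("pics/tc.png",cv2.resize(t,None,fx=4,fy=4,interpolation=cv2.INTER_CUBIC))
s=S["pixels"][125:285,180:360,::-1]; cv2.imwrite("pics/sc.png",cv2.resize(s,None,fx=3.7,fy=3.7,interpolation=cv2.INTER_CUBIC))
E
```

```text
top green [([42.1, 107.9], [25, 94, 36, 28, 56]), ([279.5, 229.5], [274, 224, 12, 12, 125])]
orange [([305.5, 200.8], [300, 195, 12, 12, 130])]
white [([76.1, 79.9], [24, 39, 94, 82, 2696]), ([433.9, 64.1], [416, 51, 38, 32, 471]), ([499.5, 70.5], [482, 53, 30, 37, 726]), ([11.9, 69.9], [0, 55, 30, 33, 453]), ([33.1, 61.6], [28, 58, 11, 8, 25]), ([458.5, 71.2], [456, 68, 7, 8, 23]), ([478.1, 117.4], [434, 76, 78, 77, 1464]), ([16.3, 90.7], [12, 86, 10, 11, 43]), ([410.8, 104.6], [401, 88, 21, 35, 159]), ([12.5, 98.1], [10, 94, 7, 8, 21]), ([422.4, 101.1], [416, 94, 13, 15, 55]), ([432.8, 99.5], [428, 94, 10, 15, 41])]
scene green [([227.1, 186.1], [222, 183, 11, 7, 55]), ([456.0, 237.0], [453, 225, 7, 25, 68])]
orange [([215.0, 201.7], [210, 199, 11, 7, 54])]
white [([109.0, 50.2], [0, 22, 188, 58, 3375]), ([262.8, 41.3], [219, 31, 89, 23, 1104]), ([390.8, 111.8], [368, 103, 44, 16, 394]), ([367.9, 120.3], [361, 119, 16, 4, 30]), ([394.8, 127.5], [359, 120, 63, 21, 745]), ([300.7, 201.0], [224, 159, 127, 93, 3381]), ([33.4, 194.1], [0, 170, 74, 50, 2418]), ([258.9, 184.5], [238, 173, 42, 25, 605]), ([334.5, 183.2], [332, 179, 6, 8, 21]), ([235.4, 195.8], [231, 193, 10, 6, 40]), ([461.6, 257.3], [398, 217, 114, 84, 5246]), ([169.2, 241.9], [162, 233, 16, 17, 201])]
```

View pics/tc.png

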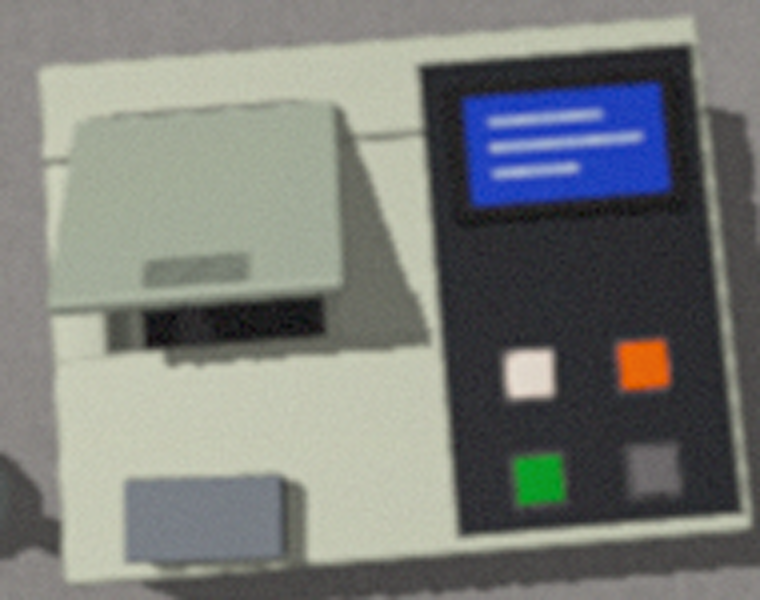

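View pics/sc.png

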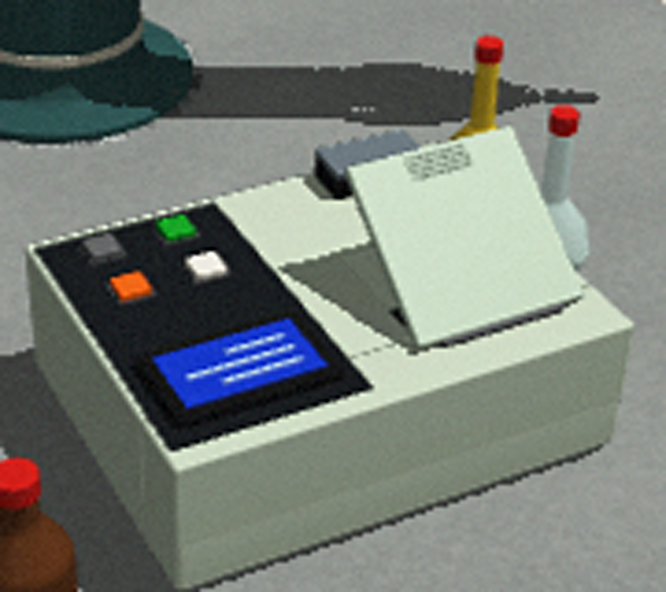

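```bash
python3 - <<'E'
from h import *
T=bot.get_image("top");S=bot.get_image("scene")
K={}
for n,a,b in (("green",(279.5,229.5),(227.1,186.1)),("orange",(305.5,200.8),(215.0,201.7)),("white",(277,203.3),(235.4,195.8))):
    x,e=tri([(T,a),(S,b)]);K[n]=x;print(n,x.round(4),np.round(e,4),"top@.128",plane(T,a,.128).round(4),"scene",plane(S,b,.128).round(4))
tc=lambda u,v:(145+(u-1.5)/4,110+(v-1.5)/4)
sc=lambda u,v:(180+u/3.7-.4,125+v/3.7-.4)
L={"freeL":(tc(50,302),sc(512,128)),"freeR":(tc(341,285),sc(350,168)),"hinL":(tc(83,117),sc(583,295)),"hinR":(tc(335,103),sc(416,347))}
P={}
for k,(a,b) in L.items():
    x,e=tri([(T,a),(S,b)]);P[k]=x;print(k,x.round(4),np.round(e,4))
f=(P["freeL"]+P["freeR"])/2;h=(P["hinL"]+P["hinR"])/2
print("edge",f,"hinge",h,"len",np.linalg.norm(f-h),"angle",np.arcsin((f-h)[2]/np.linalg.norm(f-h)))
for n,c in (("deckFL",tc(68,580)),("deckFR",tc(750,527)),("deckBR",tc(693,18)),("deckBL",tc(40,68))):print(n,plane(T,c,.12).round(4))
for n,c in (("caseFL",tc(125,562)),("caseBR",tc(282,475)),("caseFR",tc(284,556))):print(n,plane(T,c,.146).round(4))
E
```

```text
green [ 0.4841 -0.0493  0.1249] [0.0011 0.0011] top@.128 [ 0.4845 -0.048   0.128 ] scene [ 0.4879 -0.0518  0.128 ]
orange [ 0.5429 -0.1054  0.1253] [0.001 0.001] top@.128 [ 0.543 -0.104  0.128] scene [ 0.546  -0.1074  0.128 ]
white [ 0.5386 -0.0455  0.1262] [0.0009 0.0009] top@.128 [ 0.5388 -0.0444  0.128 ] scene [ 0.5406 -0.0472  0.128 ]
freeL [0.5691 0.1845 0.2084] [0.0005 0.0005]
freeR [0.575  0.0496 0.208 ] [0.0001 0.0001]
hinL [0.6799 0.1886 0.13  ] [0.0004 0.0004]
hinR [0.6858 0.0536 0.1263] [0.0018 0.0018]
edge [0.57202096 0.11705112 0.20821419] hinge [0.68284519 0.12109785 0.12813972] len 0.13678562084457063 angle 0.6253748029525462
deckFL [0.4374 0.1962 0.12  ]
deckFR [ 0.4581 -0.1576  0.12  ]
deckBR [ 0.7328 -0.1397  0.12  ]
deckBL [0.7105 0.2147 0.12  ]
caseFL [0.447  0.1617 0.146 ]
caseBR [0.4888 0.0832 0.146 ]
caseFR [0.4485 0.0824 0.146 ]
```

```bash
python3 - <<'E'
from h import *
from scipy.spatial.transform import Rotation as R
o=bot.observe();print(R.from_euler('xyz',o['ee_rot']).as_matrix().round(3),o['clock'],o['position'])
p=o['position'];print((np.array([.592,.118,.30])-p)/.025)
E
```

```text
[[-0.     0.431  0.902]
 [-0.     0.902 -0.431]
 [-1.    -0.     0.   ]] 0.35 [0.26943826 0.56386907 0.2262527 ]
[ 12.90246967 -17.83476269   2.94989204]
```

apply_moves(offset=[[0, 0, 1], [0, 0, 1], [0.7, -0.95, 1], [0.7, -0.95, 0], [0.7, -0.95, 0], [0.7, -0.95, 0], [0.7, -0.95, 0], [0.7, -0.95, 0], [0.7, -0.95, 0], [0.7, -0.95, 0], [0.7, -0.95, 0], [0.7, -0.95, 0]], turn=[[0, 0, 0], [0, 0, 0], [0, 0, 0.5], [0, 0, 0.5], [0, 0, 0.5], [0, 0, 0.5], [0, 0, 0.5], [0, 0, 0.5], [0, 0, 0.5], [0, 0, 0.5], [0, 0, 0.5], [0, 0, 0.3]], claw=[-1, -1, -1, -1, -1, -1, -1, -1, -1, -1, -1, -1])

```text
clock: 1.85
position: [0.445, 0.3256, 0.3014]
ee_rot: [0.263, 1.571, 0.321]
ft_force: [0.1, 0.7, 0.5]
width: -0.003
```

apply_moves(offset=[[0.7, -0.95, 0], [0.7, -0.95, 0], [0.7, -0.95, 0], [0.7, -0.95, 0], [0.7, -0.95, 0], [0.7, -0.95, 0], [0.7, -0.95, 0], [0.7, -0.95, 0], [0, 0, 0], [0, 0, 0]], turn=[[0, 0, 0], [0, 0, 0], [0, 0, 0], [0, 0, 0], [0, 0, 0], [0, 0, 0], [0, 0, 0], [0, 0, 0], [0, 0, 0], [0, 0, 0]], claw=[-1, -1, -1, -1, -1, -1, -1, -1, -1, -1])

```text
clock: 3.1
position: [0.5841, 0.137, 0.3012]
ee_rot: [2.621, 1.57, 2.678]
ft_force: [0.4, 0.6, 0.6]
width: -0.002
```

```bash
python3 - <<'E'
from h import *
from scipy.spatial.transform import Rotation as R
o=bot.observe();print(R.from_euler('xyz',o['ee_rot']).as_matrix().round(3),o['clock'],o['position'],o['width'],o['q'].round(2),o['ft_force'])
print((np.array([.592,.118,.30])-o['position'])/.025)
for n in("wrist","scene","top"):
    im=bot.get_image(n);cv2.imwrite(f"pics/{n}1.png",im["pixels"][:,:,::-1])
E
```

```text
[[-0.    -0.057  0.998]
 [ 0.     0.998  0.057]
 [-1.     0.    -0.   ]] 3.1 [0.58414849 0.13701445 0.30123285] -0.0015206144956776719 [-0.44  0.32  0.2   1.59 -0.07  1.24  1.4 ] [0.37179007 0.63711478 0.59623772]
[ 0.31406036 -0.76057799 -0.04931402]
```

View pics/scene1.png

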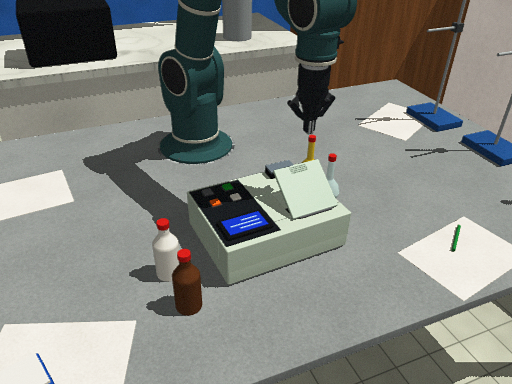

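View pics/wrist1.png

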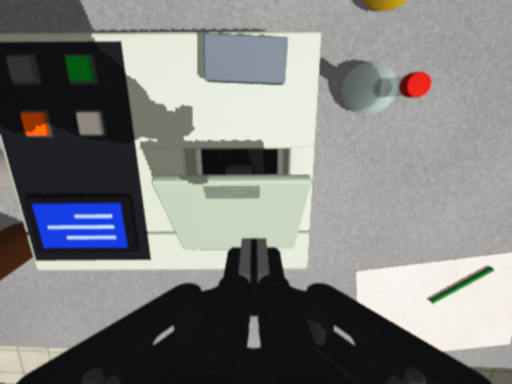

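```bash
python3 - <<'E'
from h import *
S=bot.get_image("scene");W=bot.get_image("wrist")
tip=[.584,.137,.279];print(proj(S,tip),proj(W,tip),W["pose"].round(3).tolist())
for n,x in dict(fL=[.5691,.1845,.208],fR=[.575,.0496,.208],hL=[.68,.189,.13],hR=[.6858,.0536,.13],green=[.4855,-.0493,.128]).items():print(n,proj(W,x).round(1))
print(blobs(W,(50,150,60),(70,255,255)))
g=blobs(W,(50,150,60),(70,255,255))[0][0]
print(plane(W,g,.128))
E
```

```text
[307.52496987 141.68734465] [251.9917092  231.37027431] [[-0.059, -0.947, -0.317, 0.502], [0.998, -0.056, -0.018, 0.133], [-0.001, -0.317, 0.948, 0.449], [0.0, 0.0, 0.0, 1.0]]
fL [307.8 183.2]
fR [152.8 180.9]
hL [289.7 251.1]
hR [181.4 249.5]
green [77.7 70.8]
[([79.0, 68.0], [66, 56, 27, 25, 596]), ([461.2, 284.6], [431, 268, 61, 34, 217])]
[ 0.48275663 -0.04761966  0.128     ]
```

```bash
python3 - <<'E'
from h import *
S=bot.get_image("scene");W=bot.get_image("wrist")
for k in (0,.01,.022,.03):print(k,proj(S,[.584,.137,.301-k]).round(1),proj(W,[.584,.137,.301-k]).round(1))
a=cv2.resize(S["pixels"][80:200,250:370,::-1],(480,480),interpolation=cv2.INTER_CUBIC)
b=cv2.resize(W["pixels"][200:300,200:300,::-1],(300,300),interpolation=cv2.INTER_CUBIC)
c=np.zeros((480,790,3),np.uint8);c[:,:480]=a;c[:300,490:790]=b;cv2.imwrite("pics/tip.png",c)
E
```

```text
0 [308.2 134. ] [252.3 247.8]
0.01 [307.9 137.5] [252.4 239.8]
0.022 [307.5 141.7] [252.4 231.2]
0.03 [307.3 144.4] [252.5 226.1]
```

View pics/tip.png

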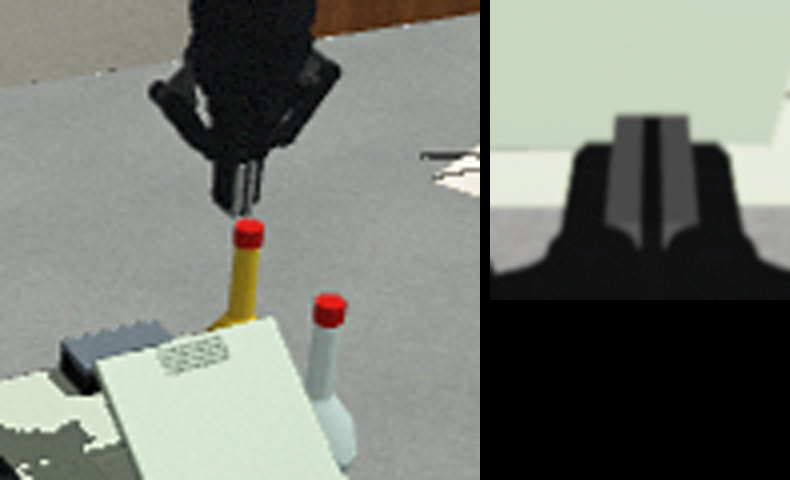

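apply_moves(offset=[[0.3, -0.76, 0], [0, 0, -0.8], [0, 0, -0.8], [0, 0, -0.6], [0, 0, 0], [0, 0, 0]], turn=[[0, 0, 0], [0, 0, 0], [0, 0, 0], [0, 0, 0], [0, 0, 0], [0, 0, 0]], claw=[-1, -1, -1, -1, -1, -1])

```text
clock: 4.2
position: [0.5923, 0.1172, 0.247]
ee_rot: [0.01, 1.57, 0.066]
ft_force: [0.4, -0.7, 0.0]
width: 0.001
```

```bash
python3 - <<'E'
from h import *
S=bot.get_image("scene");W=bot.get_image("wrist");o=bot.observe();print(o['position'],o['ft_force'])
a=cv2.resize(S["pixels"][110:230,250:370,::-1],(480,480),interpolation=cv2.INTER_CUBIC)
b=cv2.resize(W["pixels"][150:300,150:300,::-1],(300,300),interpolation=cv2.INTER_CUBIC)
c=np.zeros((480,790,3),np.uint8);c[:,:480]=a;c[:300,490:790]=b;cv2.imwrite("pics/tip2.png",c)
E
```

```text
[0.59233284 0.11738018 0.24714568] [-0.05782617 -0.11525672 -0.01415474]
```

View pics/tip2.png

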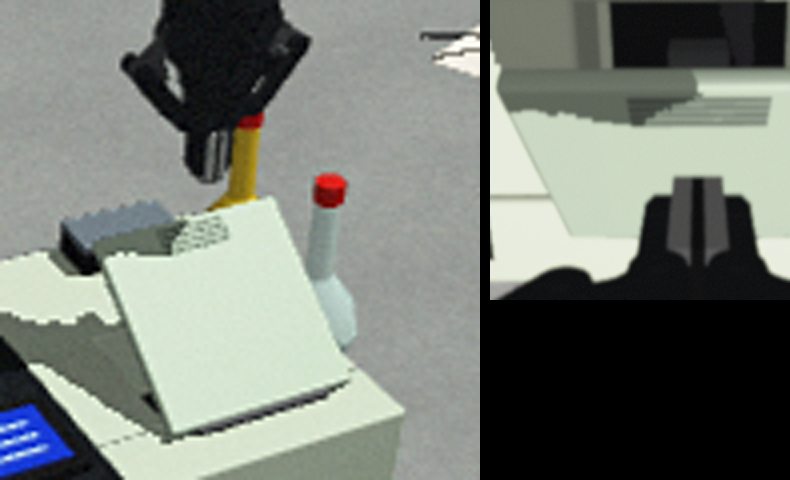

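The shut fingertips hang over the free part of the lid, about a quarter of the way in from the free edge. Next I'll lower slowly, using the force to sense contact.

apply_moves(offset=[[0, 0, -0.25], [0, 0, -0.25], [0, 0, -0.25], [0, 0, -0.25], [0, 0, 0]], turn=[[0, 0, 0], [0, 0, 0], [0, 0, 0], [0, 0, 0], [0, 0, 0]], claw=[-1, -1, -1, -1, -1])

```text
clock: 4.92
position: [0.5917, 0.1173, 0.2208]
ee_rot: [-2.789, 1.57, -2.732]
ft_force: [0.4, -0.8, -0.1]
width: 0.001
```

apply_moves(offset=[[0, 0, -0.25], [0, 0, -0.25], [0, 0, -0.25], [0, 0, -0.25]], turn=[[0, 0, 0], [0, 0, 0], [0, 0, 0], [0, 0, 0]], claw=[-1, -1, -1, -1])

```text
clock: 5.42
position: [0.592, 0.1174, 0.1959]
ee_rot: [-1.678, 1.571, -1.621]
ft_force: [0.0, -0.2, 1.5]
width: 0.004
```

```bash
python3 - <<'E'
from h import *
S=bot.get_image("scene");o=bot.observe();print(o['clock'],o['position'],o['ft_force'])
a=cv2.resize(S["pixels"][110:230,250:370,::-1],(480,480),interpolation=cv2.INTER_CUBIC)
cv2.imwrite("pics/tip3.png",a)
E
```

```text
5.475 [0.59165127 0.11734496 0.1951595 ] [-0.16099651 -0.3263661  -0.3089098 ]
```

View pics/tip3.png

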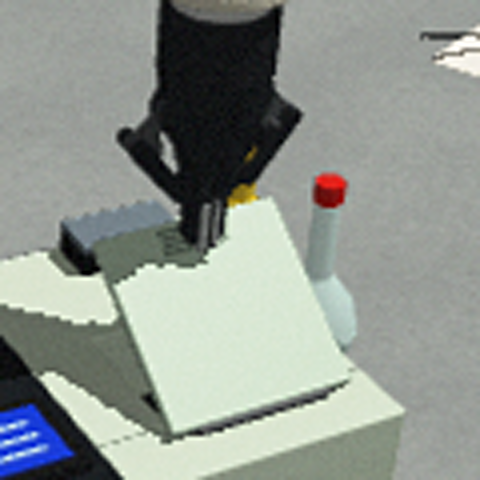

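The tips are just touching the lid at TCP z≈0.195, so the effective tip offset is smaller than quoted. I'll keep going by force.

apply_moves(offset=[[0, 0, -0.2], [0, 0, -0.2], [0, 0, -0.2], [0, 0, -0.2]], turn=[[0, 0, 0], [0, 0, 0], [0, 0, 0], [0, 0, 0]], claw=[-1, -1, -1, -1])

```text
clock: 5.98
position: [0.5919, 0.1174, 0.176]
ee_rot: [-1.766, 1.571, -1.709]
ft_force: [-0.7, 0.5, 2.0]
width: -0.0
```

apply_moves(offset=[[0, 0, -0.2], [0, 0, -0.2], [0, 0, -0.2], [0, 0, -0.1]], turn=[[0, 0, 0], [0, 0, 0], [0, 0, 0], [0, 0, 0]], claw=[-1, -1, -1, -1])

```text
clock: 6.48
position: [0.5919, 0.1174, 0.1585]
ee_rot: [-2.716, 1.57, -2.659]
ft_force: [-0.6, 0.2, 1.6]
width: -0.004
```

```bash
python3 - <<'E'
from h import *
S=bot.get_image("scene");o=bot.observe();print(o['clock'],o['position'],o['ft_force'])
a=cv2.resize(S["pixels"][110:230,250:370,::-1],(480,480),interpolation=cv2.INTER_CUBIC)
cv2.imwrite("pics/tip4.png",a)
E
```

```text
6.525 [0.59179351 0.11736231 0.15828502] [-0.30401326 -0.05308419  1.33207617]
```

View pics/tip4.png

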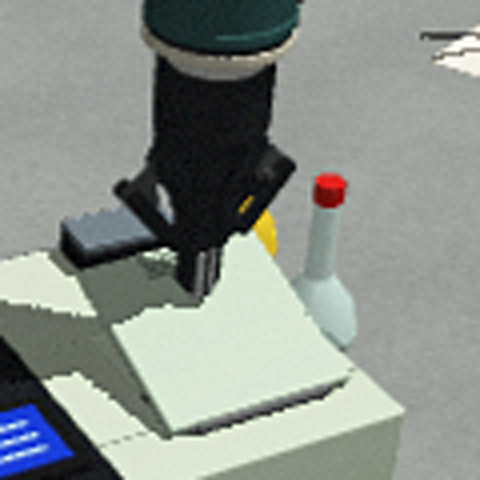

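The lid is following the tips down at about 2 N. Case and flask are clear.

apply_moves(offset=[[0, 0, -0.12], [0, 0, -0.1], [0, 0, -0.08], [0, 0, -0.06]], turn=[[0, 0, 0], [0, 0, 0], [0, 0, 0], [0, 0, 0]], claw=[-1, -1, -1, -1])

```text
clock: 7.02
position: [0.592, 0.1174, 0.1498]
ee_rot: [-1.258, 1.571, -1.201]
ft_force: [-0.8, 0.5, 1.1]
width: 0.003
```

apply_moves(offset=[[0, 0, -0.06], [0, 0, -0.06], [0, 0, -0.06]], turn=[[0, 0, 0], [0, 0, 0], [0, 0, 0]], claw=[-1, -1, -1])

```text
clock: 7.4
position: [0.592, 0.1174, 0.1453]
ee_rot: [-0.739, 1.571, -0.682]
ft_force: [-0.6, 0.5, 1.7]
width: 0.002
```

```bash
python3 - <<'E'
from h import *
S=bot.get_image("scene");o=bot.observe();print(o['clock'],o['position'],o['ft_force'])
a=cv2.resize(S["pixels"][110:230,250:370,::-1],(480,480),interpolation=cv2.INTER_CUBIC)
cv2.imwrite("pics/tip5.png",a)
E
```

```text
7.45 [0.5918786  0.11738648 0.14504971] [-0.380912   -0.18977478  0.94567381]
```

View pics/tip5.png

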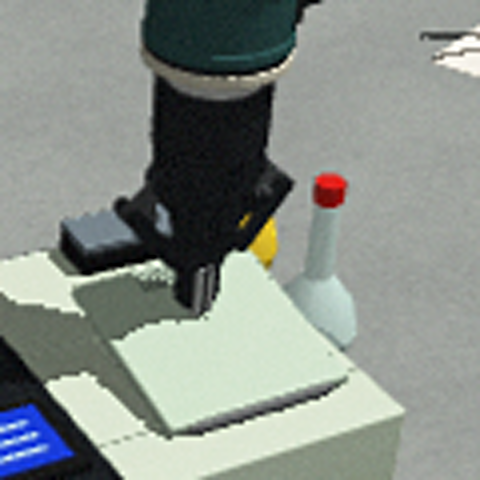

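apply_moves(offset=[[0, 0, -0.08], [0, 0, -0.08], [0, 0, -0.06]], turn=[[0, 0, 0], [0, 0, 0], [0, 0, 0]], claw=[-1, -1, -1])

```text
clock: 7.82
position: [0.5919, 0.1174, 0.1396]
ee_rot: [-2.357, 1.571, -2.3]
ft_force: [-1.7, 0.3, 1.8]
width: -0.001
```

apply_moves(offset=[[0, 0, -0.06], [0, 0, -0.06], [0, 0, -0.06]], turn=[[0, 0, 0], [0, 0, 0], [0, 0, 0]], claw=[-1, -1, -1])

```text
clock: 8.2
position: [0.592, 0.1174, 0.1352]
ee_rot: [-1.711, 1.571, -1.655]
ft_force: [-0.8, 0.4, 1.4]
width: 0.001
```

apply_moves(offset=[[0, 0, -0.06], [0, 0, -0.04]], turn=[[0, 0, 0], [0, 0, 0]], claw=[-1, -1])

```text
clock: 8.45
position: [0.5919, 0.1174, 0.1327]
ee_rot: [-2.053, 1.571, -1.996]
ft_force: [-0.6, -0.2, 0.8]
width: -0.001
```

```bash
python3 - <<'E'
from h import *
S=bot.get_image("scene");o=bot.observe();print(o['clock'],o['position'],o['ft_force'])
a=cv2.resize(S["pixels"][110:230,250:370,::-1],(480,480),interpolation=cv2.INTER_CUBIC)
cv2.imwrite("pics/tip6.png",a)
E
```

```text
8.5 [0.59192191 0.11739293 0.13265463] [-0.35869234  0.22898977 -0.21982587]
```

View pics/tip6.png

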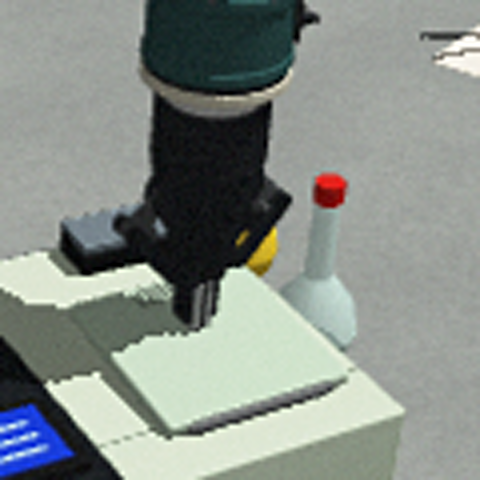

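```bash
python3 - <<'E'
from h import *
S=bot.get_image("scene");T=bot.get_image("top");W=bot.get_image("wrist")
for z in (.12,.13,.14,.15):print(z,proj(S,[.60,.117,z]).round(1),proj(S,[.592,.117,z]).round(1))
print("shutcorners",[proj(T,x).round(1) for x in ([.5395,.183,.13],[.5476,.043,.13])],[proj(S,x).round(1) for x in ([.5395,.183,.13],[.5476,.043,.13])])
a=cv2.resize(T["pixels"][110:260,145:245,::-1],(400,600),interpolation=cv2.INTER_CUBIC)
b=cv2.resize(W["pixels"][:,:,::-1],None,fx=.75,fy=.75)
c=np.zeros((600,790,3),np.uint8);c[:,:400]=a;c[:288,404:788]=b
c[300:600,404:788]=cv2.resize(S["pixels"][150:225,260:356,::-1],(384,300),interpolation=cv2.INTER_CUBIC);cv2.imwrite("pics/c7.png",c)
E
```

```text
0.12 [299.1 197. ] [297.8 195.4]
0.13 [299.4 194. ] [298.  192.5]
0.14 [299.6 191. ] [298.3 189.4]
0.15 [299.9 187.9] [298.5 186.4]
shutcorners [array([167.5, 204.8]), array([235. , 199.7])] [array([310., 178.]), array([266.8, 189.6])]
```

View pics/c7.png

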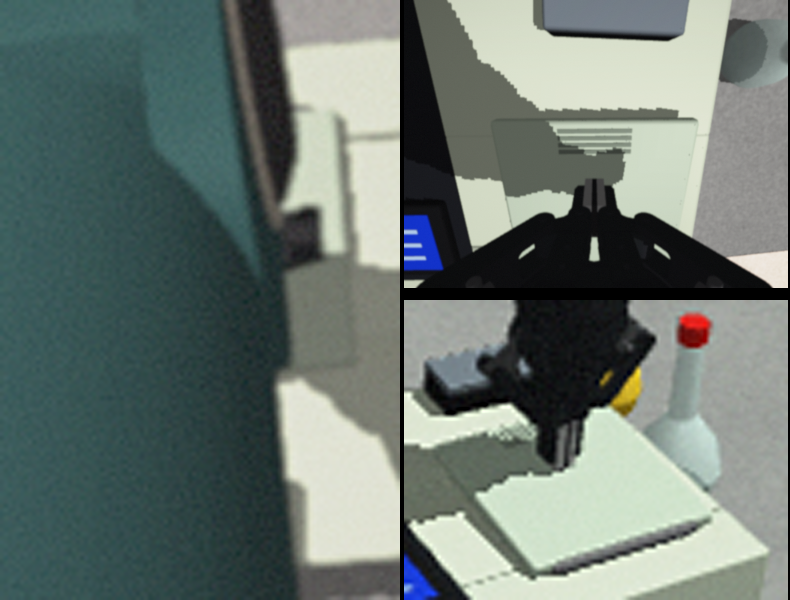

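```bash
python3 - <<'E'
from h import *
from scipy.optimize import brentq
W=bot.get_image("wrist")
h=np.array([.684,.121,.125]);u=np.array([np.cos(.06),np.sin(.06),0]) # -x along u
v=np.array([-u[1],u[0],0])
for a in (0,.03,.06,.1,.15,.2):
    e=np.array([.684,.121,.12])-.14*u*np.cos(a)+np.array([0,0,.14*np.sin(a)])+.01*np.array([-u[0]*0+u[0]*np.sin(a),u[1]*np.sin(a),np.cos(a)])
    l,r=proj(W,e-.07*v),proj(W,e+.07*v);print(a,e.round(4),l.round(1),r.round(1),(r-l)[0].round(1))
cv2.imwrite("pics/w8.png",cv2.resize(W["pixels"][130:190,90:410,::-1],None,fx=2.5,fy=2.5,interpolation=cv2.INTER_CUBIC));print(bot.observe()['clock'])
E
```

```text
0 [0.5443 0.1126 0.13  ] [117.3 166.4] [379.3 165.9] 262.0
0.03 [0.5446 0.1126 0.1342] [113.7 168.9] [382.5 168.4] 268.8
0.06 [0.5451 0.1127 0.1384] [110.1 171.7] [385.9 171.2] 275.8
0.1 [0.5459 0.1127 0.1439] [105.  176.1] [390.6 175.6] 285.6
0.15 [0.5473 0.1128 0.1508] [ 98.3 182.7] [396.8 182.1] 298.5
0.2 [0.549  0.1129 0.1576] [ 91.2 190.5] [403.4 190. ] 312.2
8.7
```

View pics/w8.png

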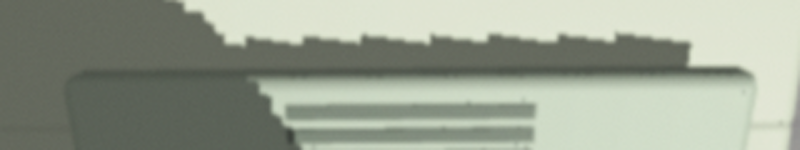

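The lid width in the wrist view (274 px) puts the angle at about 0.055 rad, so roughly 5 mm remain. I'll go on in 1 mm steps.

apply_moves(offset=[[0, 0, -0.04], [0, 0, -0.04], [0, 0, 0]], turn=[[0, 0, 0], [0, 0, 0], [0, 0, 0]], claw=[-1, -1, -1])

```text
clock: 9.07
position: [0.5919, 0.1174, 0.1308]
ee_rot: [-2.171, 1.571, -2.114]
ft_force: [-0.4, 0.8, 0.8]
width: 0.002
```

apply_moves(offset=[[0, 0, -0.04], [0, 0, -0.02], [0, 0, 0]], turn=[[0, 0, 0], [0, 0, 0], [0, 0, 0]], claw=[-1, -1, -1])

```text
clock: 9.45
position: [0.592, 0.1174, 0.1293]
ee_rot: [-1.067, 1.571, -1.01]
ft_force: [-0.1, 0.8, -0.4]
width: 0.003
```

apply_moves(offset=[[0, 0, -0.04], [0, 0, -0.02], [0, 0, 0]], turn=[[0, 0, 0], [0, 0, 0], [0, 0, 0]], claw=[-1, -1, -1])

```text
clock: 9.82
position: [0.592, 0.1174, 0.1278]
ee_rot: [-1.307, 1.571, -1.25]
ft_force: [-0.8, -0.7, 0.3]
width: -0.003
```

```bash
python3 - <<'E'
from h import *
W=bot.get_image("wrist");o=bot.observe();print(o['clock'],o['position'],o['ft_force'])
cv2.imwrite("pics/w9.png",cv2.resize(W["pixels"][130:190,90:410,::-1],None,fx=2.5,fy=2.5,interpolation=cv2.INTER_CUBIC))
E
```

```text
9.875 [0.59200707 0.11737027 0.12782341] [-0.48618878  0.25138613  0.97451085]
```

View pics/w9.png

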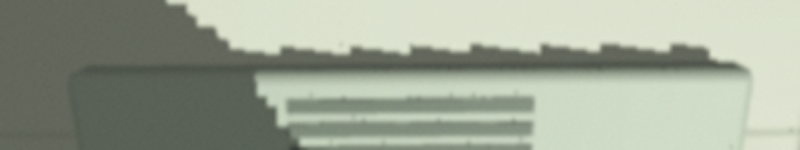

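The shadow gap in front of the lid edge has halved, so the lid is still slightly open.

apply_moves(offset=[[0, 0, -0.04], [0, 0, -0.02], [0, 0, 0]], turn=[[0, 0, 0], [0, 0, 0], [0, 0, 0]], claw=[-1, -1, -1])

```text
clock: 10.25
position: [0.592, 0.1174, 0.1263]
ee_rot: [-1.627, 1.571, -1.57]
ft_force: [-0.1, 0.0, 0.8]
width: 0.003
```

apply_moves(offset=[[0, 0, -0.04], [0, 0, -0.02], [0, 0, 0]], turn=[[0, 0, 0], [0, 0, 0], [0, 0, 0]], claw=[-1, -1, -1])

```text
clock: 10.62
position: [0.592, 0.1174, 0.1249]
ee_rot: [-1.136, 1.571, -1.079]
ft_force: [-1.2, -0.1, 2.0]
width: -0.001
```

```bash
python3 - <<'E'
from h import *
W=bot.get_image("wrist");o=bot.observe();print(o['clock'],o['position'],o['ft_force'])
cv2.imwrite("pics/w10.png",cv2.resize(W["pixels"][130:190,90:410,::-1],None,fx=2.5,fy=2.5,interpolation=cv2.INTER_CUBIC))
E
```

```text
10.675 [0.59197434 0.11739997 0.12489018] [-2.3891392  -1.19135924  2.39740617]
```

View pics/w10.png

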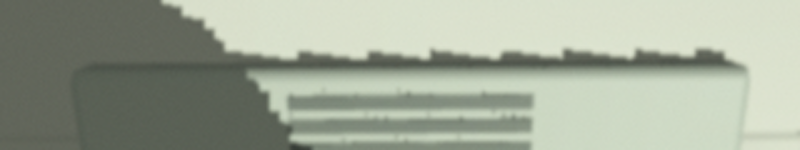

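apply_moves(offset=[[0, 0, -0.03], [0, 0, 0]], turn=[[0, 0, 0], [0, 0, 0]], claw=[-1, -1])

```text
clock: 10.92
position: [0.5919, 0.1174, 0.1241]
ee_rot: [-2.644, 1.571, -2.587]
ft_force: [-2.7, -0.2, 4.7]
width: 0.002
```

apply_moves(offset=[[0, 0, -0.03], [0, 0, 0]], turn=[[0, 0, 0], [0, 0, 0]], claw=[-1, -1])

```text
clock: 11.18
position: [0.5919, 0.1174, 0.1234]
ee_rot: [-2.946, 1.571, -2.889]
ft_force: [-3.8, -0.7, 5.2]
width: 0.001
```

apply_moves(offset=[[0, 0, -0.03], [0, 0, 0]], turn=[[0, 0, 0], [0, 0, 0]], claw=[-1, -1])

```text
clock: 11.42
position: [0.5918, 0.1174, 0.1227]
ee_rot: [-2.957, 1.571, -2.9]
ft_force: [-4.4, 0.2, 8.6]
width: -0.001
```

apply_moves(offset=[[0, 0, -0.03], [0, 0, 0]], turn=[[0, 0, 0], [0, 0, 0]], claw=[-1, -1])

```text
clock: 11.68
position: [0.5918, 0.1174, 0.1221]
ee_rot: [3.111, 1.57, -3.116]
ft_force: [-6.8, -1.5, 9.1]
width: 0.002
```

apply_moves(offset=[[0, 0, -0.02], [0, 0, 0]], turn=[[0, 0, 0], [0, 0, 0]], claw=[-1, -1])

```text
clock: 11.92
position: [0.5918, 0.1174, 0.1217]
ee_rot: [2.791, 1.571, 2.848]
ft_force: [-6.8, 0.0, 9.7]
width: 0.001
```

```bash
python3 - <<'E'
from h import *
W=bot.get_image("wrist");S=bot.get_image("scene");o=bot.observe();print(o['clock'],o['position'],o['ft_force'])
cv2.imwrite("pics/w11.png",cv2.resize(W["pixels"][130:190,90:410,::-1],None,fx=2.5,fy=2.5,interpolation=cv2.INTER_CUBIC))
cv2.imwrite("pics/s11.png",cv2.resize(S["pixels"][150:225,260:356,::-1],(768,600),interpolation=cv2.INTER_CUBIC))
E
```

```text
12.025 [0.59180173 0.11742882 0.12167548] [-6.16398629 -0.21937299  9.70199631]
```

View pics/w11.png

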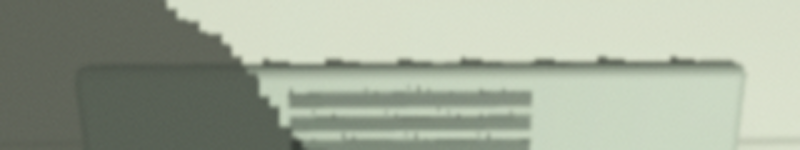

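View pics/s11.png

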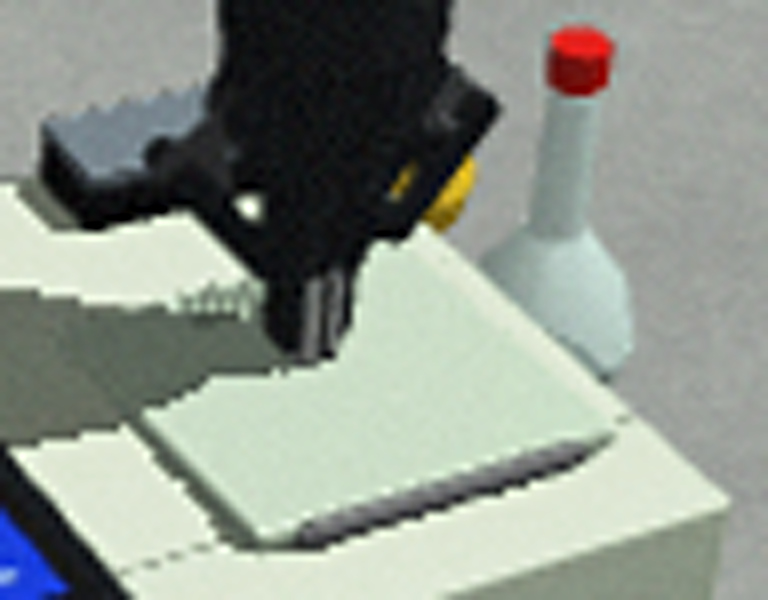

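apply_moves(offset=[[0, 0, -0.03], [0, 0, 0]], turn=[[0, 0, 0], [0, 0, 0]], claw=[-1, -1])

```text
clock: 12.28
position: [0.5918, 0.1175, 0.121]
ee_rot: [2.803, 1.57, 2.86]
ft_force: [-7.3, -1.8, 12.4]
width: 0.002
```

apply_moves(offset=[[0, 0, -0.03], [0, 0, 0]], turn=[[0, 0, 0], [0, 0, 0]], claw=[-1, -1])

```text
clock: 12.52
position: [0.5917, 0.1174, 0.1203]
ee_rot: [2.904, 1.57, 2.961]
ft_force: [-8.7, -1.4, 13.5]
width: -0.002
```

apply_moves(offset=[[0, 0, -0.02], [0, 0, 0]], turn=[[0, 0, 0], [0, 0, 0]], claw=[-1, -1])

```text
clock: 12.78
position: [0.5917, 0.1174, 0.1199]
ee_rot: [2.857, 1.57, 2.914]
ft_force: [-9.4, -0.7, 15.1]
width: 0.001
```

I've pushed to about 15 N. Next I'll lift straight off and check the lid angle before going further.

apply_moves(offset=[[0, 0, 0.1], [0, 0, 0.2], [0, 0, 0.6], [0, 0, 1], [0, 0, 1], [0, 0, 0.6], [0, 0, 0], [0, 0, 0]], turn=[[0, 0, 0], [0, 0, 0], [0, 0, 0], [0, 0, 0], [0, 0, 0], [0, 0, 0], [0, 0, 0], [0, 0, 0]], claw=[-1, -1, -1, -1, -1, -1, -1, -1])

```text
clock: 13.78
position: [0.5916, 0.1174, 0.206]
ee_rot: [-2.856, 1.57, -2.799]
ft_force: [-0.2, 0.1, 0.4]
width: -0.001
```

```bash
python3 - <<'E'
from h import *
W=bot.get_image("wrist");S=bot.get_image("scene");o=bot.observe();print(o['clock'],o['position'],o['ft_force'])
u=np.array([np.cos(.06),np.sin(.06),0]);v=np.array([-u[1],u[0],0])
for a in (0,.03,.06,.1):
    e=np.array([.684,.121,.12])-.14*u*np.cos(a)+np.array([0,0,.14*np.sin(a)])+.01*np.array([u[0]*np.sin(a),u[1]*np.sin(a),np.cos(a)])
    print(a,[proj(W,e-.07*v).round(1),proj(W,e+.07*v).round(1)],[proj(S,e-.07*v).round(1),proj(S,e+.07*v).round(1)])
cv2.imwrite("pics/w12.png",cv2.resize(W["pixels"][:,:,::-1],(768,576),interpolation=cv2.INTER_CUBIC))
cv2.imwrite("pics/s12.png",cv2.resize(S["pixels"][150:225,260:356,::-1],(768,600),interpolation=cv2.INTER_CUBIC))
E
```

```text
13.875 [0.5915539  0.11731742 0.20590579] [5.86683970e-01 1.89993096e-04 4.29162507e-01]
0 [array([159.9, 146. ]), array([340.2, 145.7])] [array([266.8, 189.8]), array([310. , 178.1])]
0.03 [array([158.2, 147.4]), array([341.7, 147. ])] [array([266.9, 188.6]), array([310.2, 176.9])]
0.06 [array([156.5, 148.9]), array([343.2, 148.5])] [array([267.1, 187.4]), array([310.4, 175.8])]
0.1 [array([154.2, 151.3]), array([345.4, 150.9])] [array([267.3, 185.9]), array([310.7, 174.3])]
```

View pics/w12.png

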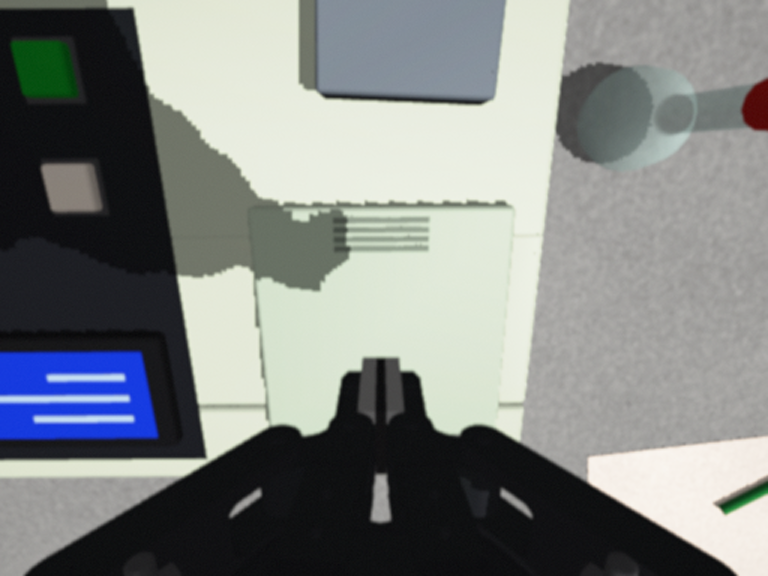

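View pics/s12.png

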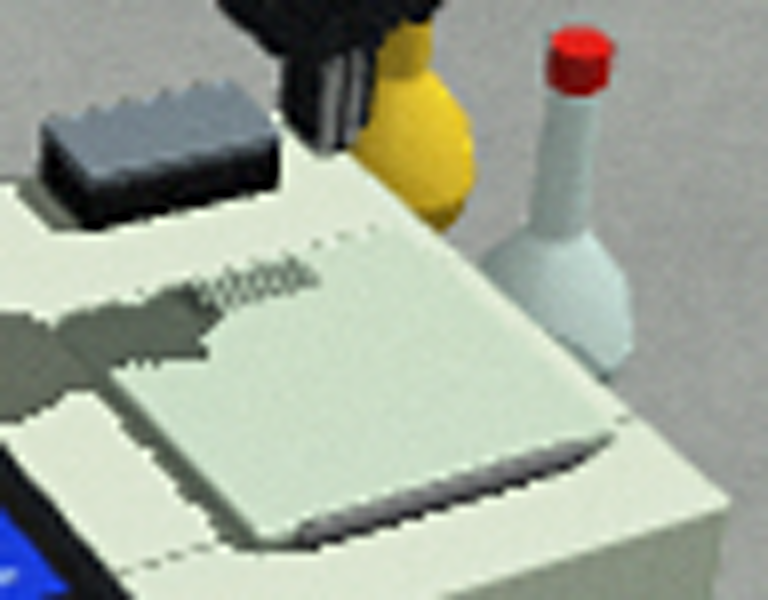

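The lid edge is 175 px wide in the wrist view, against 180 px predicted for shut. Its scene corners (266,190.5) and (308,178.5) also match shut. One more check: the wrist scale on the deck keys, and a top view.

```bash
python3 - <<'E'
from h import *
W=bot.get_image("wrist");T=bot.get_image("top")
for n,p in dict(green=(45,70),white=(71,188)).items():print(n,plane(W,(p[0]/1.5,p[1]/1.5),.128).round(4))
for z in (.125,.13,.135,.14):
  l=plane(W,(250/1.5,205/1.5),z);r=plane(W,(512/1.5,205/1.5),z);print(z,np.linalg.norm(l-r).round(4),l.round(4),r.round(4))
cv2.imwrite("pics/t12.png",cv2.resize(T["pixels"][110:260,145:335,::-1],None,fx=4,fy=4,interpolation=cv2.INTER_CUBIC))
E
```

```text
green [ 0.4837 -0.0465  0.128 ]
white [ 0.5378 -0.0434  0.128 ]
0.125 0.1372 [0.5416 0.0468 0.125 ] [0.5336 0.1838 0.125 ]
0.13 0.1342 [0.5409 0.0483 0.13  ] [0.5331 0.1822 0.13  ]
0.135 0.1312 [0.5402 0.0497 0.135 ] [0.5326 0.1807 0.135 ]
0.14 0.1282 [0.5395 0.0512 0.14  ] [0.5321 0.1792 0.14  ]
```

View pics/t12.png

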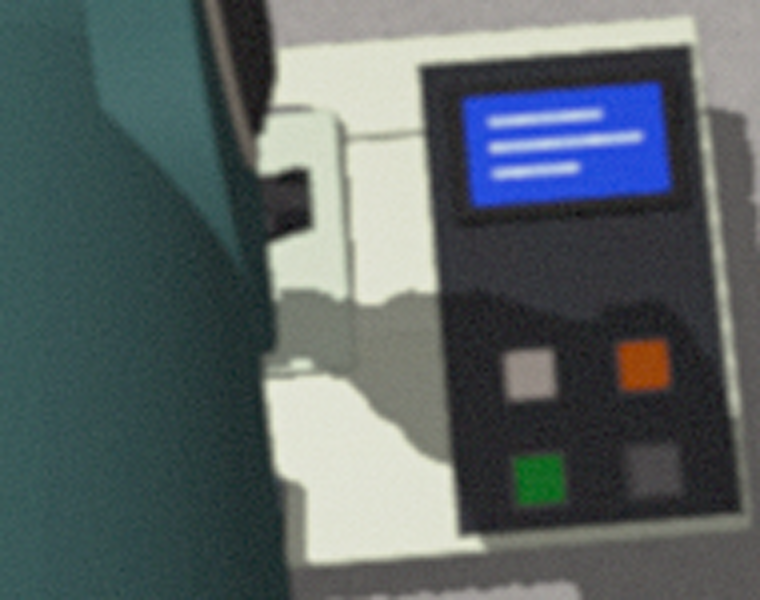

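The lid is shut. At z=0.13 the edge measures 134 mm, the same as in the first measurement, which puts the height at about 0.129. The tip sits about 5 mm above the TCP height by both the force and the scene view, so the key contact should come near TCP z≈0.123.

Candidates for the key in the top crop: green (540,479), white (530,375), orange (643,365) and grey (654,470). Green is clearly distinct, at about (0.4845, -0.0485). Moving over it.

apply_moves(offset=[[-0.53, -0.83, 0], [-0.53, -0.83, 0], [-0.53, -0.83, 0], [-0.53, -0.83, 0], [-0.53, -0.83, 0], [-0.54, -0.83, 0], [-0.54, -0.83, 0], [-0.55, -0.82, 0], [0, 0, -0.6], [0, 0, -0.6], [0, 0, 0], [0, 0, 0]], turn=[[0, 0, 0], [0, 0, 0], [0, 0, 0], [0, 0, 0], [0, 0, 0], [0, 0, 0], [0, 0, 0], [0, 0, 0], [0, 0, 0], [0, 0, 0], [0, 0, 0], [0, 0, 0]], claw=[-1, -1, -1, -1, -1, -1, -1, -1, -1, -1, -1, -1])

```text
clock: 15.48
position: [0.4852, -0.048, 0.1768]
ee_rot: [-2.559, 1.57, -2.501]
ft_force: [-0.2, 0.2, 0.3]
width: 0.001
```

```bash
python3 - <<'E'
from h import *
W=bot.get_image("wrist");S=bot.get_image("scene");o=bot.observe();print(o['clock'],o['position'],o['ft_force'])
print(blobs(W,(50,150,40),(70,255,255)))
for z in (0,.02,.04):print(proj(W,[o['position'][0]-.011,o['position'][1],o['position'][2]-z]))
print(proj(W,[.4845,-.0485,.128]))
c=np.zeros((600,796,3),np.uint8);c[:300,:400]=cv2.resize(W["pixels"][:,:,::-1],(400,300));c[:,404:]=cv2.resize(S["pixels"][110:260,180:278,::-1],(392,600),interpolation=cv2.INTER_CUBIC);cv2.imwrite("pics/g1.png",c)
E
```

```text
15.575 [ 0.48528423 -0.04814736  0.17712502] [0.6235156  0.44006831 0.24713812]
[([251.5, 211.4], [236, 196, 32, 32, 1010])]
[252.96448602 231.75281459]
[253.05287063 217.8547425 ]
[253.12451101 206.5896217 ]
[251.87173515 215.09829488]
```

View pics/g1.png

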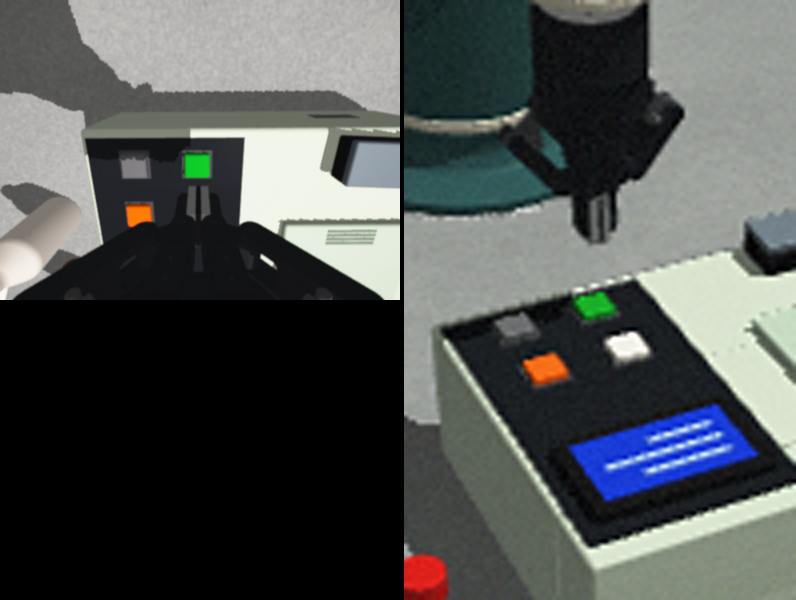

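The tips hang right above the green key in the scene view (tip column ≈597, key 594) and line up with it in the wrist view. Lowering.

apply_moves(offset=[[0, 0, -0.4], [0, 0, -0.4], [0, 0, -0.4], [0, 0, -0.2], [0, 0, 0], [0, 0, 0]], turn=[[0, 0, 0], [0, 0, 0], [0, 0, 0], [0, 0, 0], [0, 0, 0], [0, 0, 0]], claw=[-1, -1, -1, -1, -1, -1])

```text
clock: 16.32
position: [0.4852, -0.0484, 0.1421]
ee_rot: [-0.235, 1.57, -0.178]
ft_force: [0.2, -0.1, -0.7]
width: -0.003
```

```bash
python3 - <<'E'
from h import *
W=bot.get_image("wrist");S=bot.get_image("scene");o=bot.observe();print(o['clock'],o['position'],o['ft_force'])
c=np.zeros((480,796,3),np.uint8);c[:,:480]=cv2.resize(W["pixels"][140:300,175:335,::-1],(480,480));c[:,484:]=cv2.resize(S["pixels"][140:220,190:242,::-1],(312,480),interpolation=cv2.INTER_CUBIC);cv2.imwrite("pics/g2.png",c)
E
```

```text
16.425 [ 0.48515656 -0.0483295   0.14215868] [ 0.48650706 -0.0236145  -0.03253758]
```

View pics/g2.png

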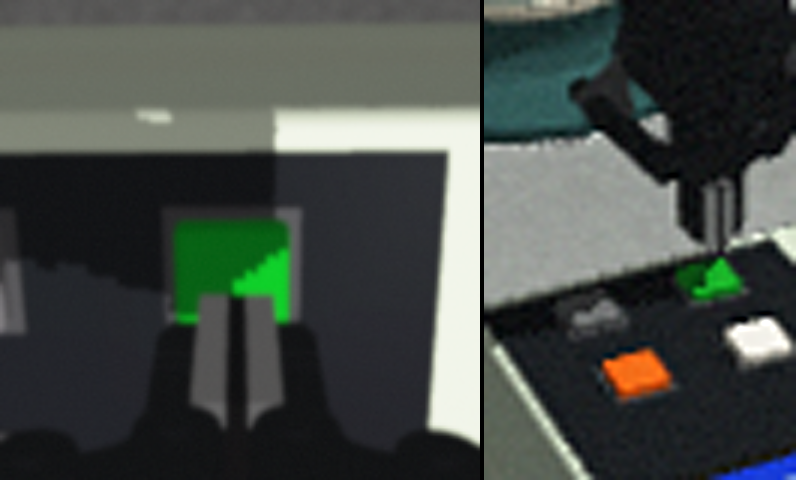

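Tips are above the key and centred. Going down in small steps.

apply_moves(offset=[[0, 0, -0.15], [0, 0, -0.15], [0, 0, -0.1], [0, 0, -0.05], [0, 0, 0]], turn=[[0, 0, 0], [0, 0, 0], [0, 0, 0], [0, 0, 0], [0, 0, 0]], claw=[-1, -1, -1, -1, -1])

```text
clock: 17.05
position: [0.4849, -0.0483, 0.1305]
ee_rot: [-2.666, 1.571, -2.609]
ft_force: [-0.9, 0.0, 0.1]
width: -0.001
```

apply_moves(offset=[[0, 0, -0.05], [0, 0, -0.03], [0, 0, 0]], turn=[[0, 0, 0], [0, 0, 0], [0, 0, 0]], claw=[-1, -1, -1])

```text
clock: 17.42
position: [0.4849, -0.0484, 0.1286]
ee_rot: [-1.714, 1.571, -1.657]
ft_force: [-0.3, -0.8, -0.2]
width: 0.003
```

apply_moves(offset=[[0, 0, -0.05], [0, 0, -0.03], [0, 0, 0]], turn=[[0, 0, 0], [0, 0, 0], [0, 0, 0]], claw=[-1, -1, -1])

```text
clock: 17.8
position: [0.4849, -0.0484, 0.1265]
ee_rot: [-2.097, 1.571, -2.04]
ft_force: [0.6, 0.7, 0.6]
width: -0.0
```

```bash
python3 - <<'E'
from h import *
W=bot.get_image("wrist");S=bot.get_image("scene");o=bot.observe();print(o['clock'],o['position'],o['ft_force'])
c=np.zeros((480,796,3),np.uint8);c[:,:480]=cv2.resize(W["pixels"][140:300,175:335,::-1],(480,480));c[:,484:]=cv2.resize(S["pixels"][140:220,190:242,::-1],(312,480),interpolation=cv2.INTER_CUBIC);cv2.imwrite("pics/g3.png",c)
E
```

```text
17.9 [ 0.48501694 -0.04833314  0.12663598] [-0.26740634  0.29518625  0.17264971]
```

View pics/g3.png

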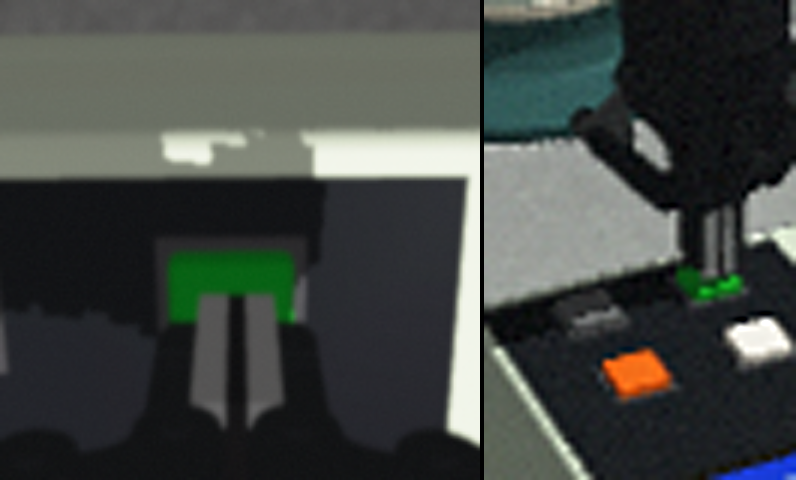

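apply_moves(offset=[[0, 0, -0.04], [0, 0, -0.04], [0, 0, 0]], turn=[[0, 0, 0], [0, 0, 0], [0, 0, 0]], claw=[-1, -1, -1])

```text
clock: 18.27
position: [0.4849, -0.0483, 0.1245]
ee_rot: [-2.791, 1.571, -2.734]
ft_force: [0.1, 0.6, 0.0]
width: -0.0
```

apply_moves(offset=[[0, 0, -0.04], [0, 0, -0.04], [0, 0, 0]], turn=[[0, 0, 0], [0, 0, 0], [0, 0, 0]], claw=[-1, -1, -1])

```text
clock: 18.65
position: [0.485, -0.0484, 0.1226]
ee_rot: [-1.381, 1.571, -1.324]
ft_force: [-0.2, 0.7, 1.7]
width: 0.0
```

apply_moves(offset=[[0, 0, -0.04], [0, 0, 0]], turn=[[0, 0, 0], [0, 0, 0]], claw=[-1, -1])

```text
clock: 18.9
position: [0.485, -0.0483, 0.1216]
ee_rot: [-0.587, 1.571, -0.53]
ft_force: [0.2, 0.6, 1.8]
width: 0.004
```

apply_moves(offset=[[0, 0, -0.04], [0, 0, 0]], turn=[[0, 0, 0], [0, 0, 0]], claw=[-1, -1])

```text
clock: 19.15
position: [0.485, -0.0483, 0.1206]
ee_rot: [-0.576, 1.571, -0.519]
ft_force: [0.1, 1.0, 2.4]
width: 0.001
```

apply_moves(offset=[[0, 0, -0.04], [0, 0, 0]], turn=[[0, 0, 0], [0, 0, 0]], claw=[-1, -1])

```text
clock: 19.4
position: [0.485, -0.0484, 0.1196]
ee_rot: [-0.439, 1.571, -0.382]
ft_force: [0.5, -0.1, 4.1]
width: 0.002
```

apply_moves(offset=[[0, 0, -0.04], [0, 0, 0]], turn=[[0, 0, 0], [0, 0, 0]], claw=[-1, -1])

```text
clock: 19.65
position: [0.485, -0.0483, 0.1186]
ee_rot: [-0.753, 1.571, -0.696]
ft_force: [-0.1, 0.3, 4.5]
width: 0.001
```

apply_moves(offset=[[0, 0, -0.03], [0, 0, 0]], turn=[[0, 0, 0], [0, 0, 0]], claw=[-1, -1])

```text
clock: 19.9
position: [0.485, -0.0484, 0.1181]
ee_rot: [-0.043, 1.571, 0.013]
ft_force: [-1.7, 0.9, 9.3]
width: -0.002
```

apply_moves(offset=[[0, 0, -0.03], [0, 0, 0]], turn=[[0, 0, 0], [0, 0, 0]], claw=[-1, -1])

```text
clock: 20.15
position: [0.4851, -0.0484, 0.1177]
ee_rot: [0.485, 1.57, 0.542]
ft_force: [-6.7, 1.0, 19.6]
width: 0.001
```

apply_moves(offset=[[0, 0, -0.02], [0, 0, 0]], turn=[[0, 0, 0], [0, 0, 0]], claw=[-1, -1])

```text
clock: 20.4
position: [0.4851, -0.0484, 0.1175]
ee_rot: [0.537, 1.57, 0.594]
ft_force: [-8.9, 0.5, 26.3]
width: 0.002
```

The force curve climbed along the spring to 4.5 N, then rose stiffly to 26 N, which means the key is on its bottom stop. Withdrawing.

apply_moves(offset=[[0, 0, 0.1], [0, 0, 0.2], [0, 0, 0.6], [0, 0, 1], [0, 0, 1], [0, 0, 1], [-0.4, 0, 0.6], [-0.6, 0, 0.4], [-0.6, 0, 0], [0, 0, 0], [0, 0, 0]], turn=[[0, 0, 0], [0, 0, 0], [0, 0, 0], [0, 0, 0], [0, 0, 0], [0, 0, 0], [0, 0, 0], [0, 0, 0], [0, 0, 0], [0, 0, 0], [0, 0, 0]], claw=[-1, -1, -1, -1, -1, -1, -1, -1, -1, -1, -1])

```text
clock: 21.78
position: [0.445, -0.0483, 0.2389]
ee_rot: [-2.795, 1.571, -2.738]
ft_force: [-0.1, -0.5, 0.8]
width: -0.0
```

```bash
python3 - <<'E'
from h import *
T=bot.get_image("top");S=bot.get_image("scene");o=bot.observe();print(o['clock'],o['position'],o['ft_force'])
c=np.zeros((420,796,3),np.uint8);c[:,:400]=cv2.resize(S["pixels"][125:285,195:347,::-1],(400,420),interpolation=cv2.INTER_CUBIC);c[:,404:]=cv2.resize(T["pixels"][95:315,100:400,::-1],(392,420)[:1]+(288,))[:420] if 0 else 0
c[:294,404:796]=cv2.resize(T["pixels"][100:325,100:400,::-1],(392,294),interpolation=cv2.INTER_CUBIC);cv2.imwrite("pics/f1.png",c)
a,b=blobs(T,(50,120,40),(70,255,255)),blobs(S,(50,150,60),(70,255,255));print(a,b)
E
```

```text
21.875 [ 0.445147   -0.04834377  0.23882024] [ 0.12784621  0.29983064 -0.16238269]
[([42.9, 107.1], [24, 93, 38, 29, 98])] [([227.1, 186.0], [222, 183, 11, 7, 57]), ([456.0, 237.2], [452, 225, 8, 26, 69])]
```

View pics/f1.png

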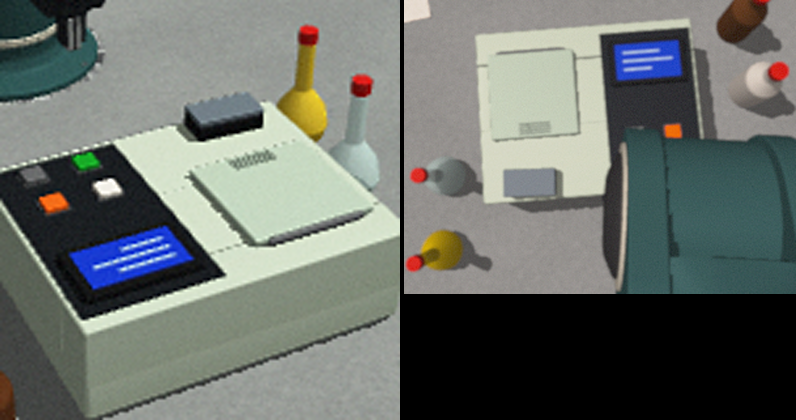

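The key is back up at (227.1,186.0), the same as at the start, and all objects are in place. One last check of the lid angle, now that it's unobstructed.

```bash
python3 - <<'E'
from h import *
T=bot.get_image("top");S=bot.get_image("scene")
c=np.zeros((460,796,3),np.uint8)
c[:450,:390]=cv2.resize(T["pixels"][125:215,155:233,::-1],(390,450),interpolation=cv2.INTER_CUBIC)
c[:320,394:794]=cv2.resize(S["pixels"][160:224,262:342,::-1],(400,320),interpolation=cv2.INTER_CUBIC)
cv2.imwrite("pics/f2.png",c)
E
```

```text
(no output)
```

View pics/f2.png

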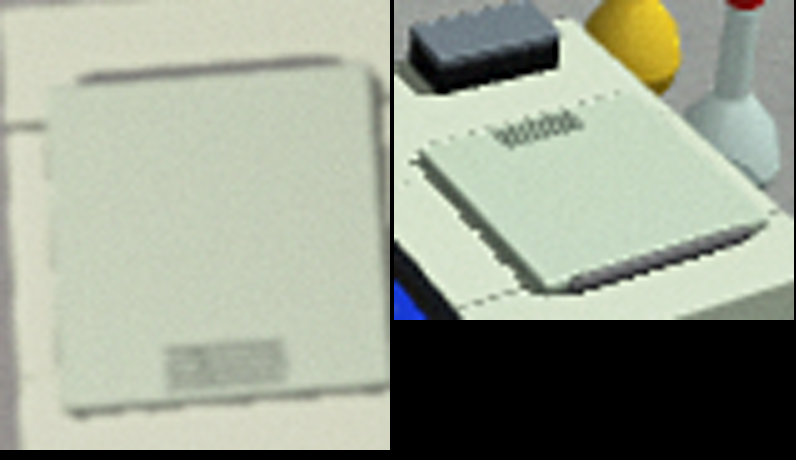

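```bash
python3 - <<'E'
from h import *
T=bot.get_image("top");S=bot.get_image("scene")
for n,a,b in(("L",(167.8,206.2),(308.6,178.2)),("R",(232.4,201.6),(267,190)),("hL",(165,142.),(336.5,204.5)),("hR",(227.3,138),(293,218))):
    x,e=tri([(T,a),(S,b)]);print(n,x.round(4),np.round(e,4))
o=bot.observe();print(o['clock'],np.abs(o['dq']).max(),bot.sign_off())
E
```

```text
L [0.5363 0.1816 0.1279] [0.0012 0.0012]
R [0.5437 0.0472 0.1253] [0.0015 0.0015]
hL [0.6744 0.1904 0.1252] [0.0003 0.0003]
hR [0.6815 0.0573 0.1232] [0.0005 0.0005]
the job is handed in; nothing more can be done
22.075 0.003195514394288636 None
```

I pushed the lid shut with the closed fingertips, pressed the green key to its bottom stop, then withdrew and handed the job in at about 22 s. `sign_off` gives no verdict, so success rests on my own checks.

- **Lid:** I pushed down to about 15 N vertical, with about 9 N sideways. Afterwards the lid's free edge and hinge measured within about 3 mm of the same height (0.125–0.128 m against 0.123–0.125 m). That is about 0.02 rad, so it reads as shut to within the measurement error.
- **Green key:** The force climbed along the spring to about 4.5 N, then rose stiffly to a peak of about 26 N at the stop. After release the key was back at its starting pixel in the scene view.
- **Everything else:** The other keys, bottle, flask and case looked unmoved in the final views (the top view was partly blocked by the arm). The arm was at rest and clear of everything.

**Disagreements:**
- The shut fingertips touched about 25–27 mm higher than `bot.tips_ahead` implied, so I went by measured force and the pictures instead.
- Heights measured from the cameras came out about 3 mm low.

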